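# Run the wing nut onto the centrifuge spindle

## Robot

A 6-joint arm with a two-finger parallel gripper is mounted at the origin on a cart in front of the work surface, level with it; the furniture and walls round the work are solid. World frame = base frame: x ahead of the robot, y to its left, z up, the work surface at z = 0. Lengths are in m, angles in rad, forces in N, time in s.
With the tool pointing down it reaches from about 0.4 to 0.925 m from the base axis. Payload 12.5 kg.
Tool frame: the origin (TCP) lies at the very end of the fingers, on their centre line; the grasp point (between the pads) lies 19 mm behind it (r.tcp_to_grasp is the distance from the TCP to the grasp point, in m); z points along the fingers, y is the line along which they close (so a half turn about z gives the same grasp; the last joint's range is limited). The gripper opens to 95 mm and grips with 3 to 60 N. Pads are 20 mm wide; open, the fingers measure 119 mm over their backs; the gripper's body (75 mm by 180 mm) begins 59 mm behind the grasp point.
Start: joints at [1.164, 0.491, 1.559, -0, 1.092, -0.106], TCP at [0.185, 0.597, 0.215] pointing down, gripper open.
Joint ranges: [-3.1, 3.1], [-0.84, 2.19], [0.05, 2.79], [-1.13, 4.28], [0.06, 2.93], [-2.69, 2.69]. Speed limits (rad/s): [2.22, 2.22, 2.79, 3.14, 3.14, 3.14].

## Interface

Orientations are given as a unit quaternion [x, y, z, w].
In Python, from workcell import r, eoat, solver, state, cams, sign_off gives the robot as it stands. Calls block until the motion is done:
- r.goto(position, orientation): joint-space move of the TCP to a pose.
- r.move_linear(position, rot=None, feed=0.15): straight line of the TCP; rot=None keeps the orientation; feed is the mean speed in m/s.
- r.move_joints(angles): joint-space move.
- eoat.gripper_to(opening, newtons=None): opening from 0.0 (shut) to 1.0 (fully open); newtons is the grip in N (None keeps the last); returns when the fingers have stopped.
- r.wait(seconds).
- solver.inverse_kinematics(position, orientation): joint angles nearest the present ones, or None.
- state(): the state.
- cams.snapshot(name): name is "scene" or "top"; returns (picture, depth): 420x560x3 uint8, red, green, blue; 420x560 float32, m along the optical axis (not along the pixel's ray), 0 where there is no reading.
- cams.camera_info(name): a dict with "fx", "fy", "cx", "cy" (pixels), "distortion" ([k1, k2, p1, p2, k3] as OpenCV has them; the pictures are not rectified), "world_to_cam" (4x4, takes a point from world to camera coordinates). Camera axes: x right, y up, looking along -z (the intrinsics and any distortion apply to the point x, -y, -z); pixel columns grow to the right and rows downward; lengths in m; the calibration is good to about 2 mm. A picture is of the moment at which its call begins. camera_info takes no time and is no camera call.
A pose or a line that the arm cannot do raises r.IKError and nothing moves.
- sign_off(): hands the job in; it is judged then, once.
The state is a dict: "time": time; "qpos": joint angles; "joint_velocities": joint speeds; "joint_torque": joint torques, N m; "ee_pos": TCP position; "orientation": TCP orientation; "force": force on the tool from outside, world axes, zero at the start; "moment": the same for the moment, N m; "finger_gap": opening from 0.0 (shut) to 1.0 (fully open); "grip_force": force on a finger pad.
Only numpy, scipy, OpenCV 4.12 (cv2) and the standard library are available. Lean on these libraries where they do the work, as an engineer would, in place of code of your own. Each camera call takes 0.05 s, during which the arm holds its last target. There are 200 camera calls.

## Task

Refit the blue wing nut on the spindle of the small open centrifuge: set it level on the spindle, turn it gently backward (counter-clockwise from above) until it drops into the start of the thread, then forward (clockwise) until it sits fully down on the rotor disc, and let go. Feel for the thread and never force it: the rotor must not be twisted round, the nut must not be jammed down hard, and the other things on the desk are to be left where they are.

Things in the scene. Friction and masses are not known exactly. Their poses are not given: they have to be found in the camera images.
- nut_centre (a point): Centre (half-way up) of the loose blue wing nut, 61 mm tall, about 90 g, standing upright on the desk at the start, wing up. Its round skirt, 52 mm across, open below with a 44 mm bore, reaches from 30 mm below this point to the flat shoulder 3 mm above it. z points up, x along the wing.
- nut_wing (a point): Centre of the nut's wing, by which it is held: an upright flat bar 52 mm long (x), 12 mm thick (y) and 28 mm tall (z), standing on the shoulder, 17 mm above the nut's centre.
- nut_rim (a point): Centre of the nut's open lower rim, 30 mm below its centre. Inside the skirt three hidden pins, evenly spaced, 4.5 mm thick, their axes 4.5 mm above the rim, ride on the thread.
- seat (a point): Centre of the upper face of the aluminium rotor disc (120 mm across, 60 mm above the desk) on the small white round centrifuge drive (145 mm across), which is fixed to the desk. z points up the axis of the steel spindle, which rises 27 mm from here.
- spindle_tip (a point): Top of the spindle's nose, 27 mm above the disc: a cone 18 mm across here and 28 mm at its foot, 7.5 mm lower, that guides the nut. Below it is a three-start thread, 40 mm across, that runs on clockwise from above, 27 mm a turn. Its starts, 120 degrees apart, stand at an unmeasured angle that differs each time.
- thread_top (a point): Top of the thread, 18 mm above the disc. Set on, the nut rests with its rim 10 to 16 mm above the disc (to 18 on a stop). Forward it meets blunt stops; backward it climbs (27 mm a turn) and within 110 degrees falls to 7-9 mm, with 13 degrees of play to the stops' other side. Set on over the starts it falls at once. Forward, the rim meets the disc after 95-115 degrees; 20-30 more turn it tight.
- rotor (a joint): Turn of the rotor disc with its spindle, rad, counter-clockwise from above positive, 0 at the start. Only a brake holds it, which slips at about 0.5 N m; it stays where it is left.
- beaker_mid (a point): Middle of the empty clear beaker, 54 mm across, 69 mm tall, standing loose at the back; a bystander.
- dropper_mid (a point): Middle of the brown dropper bottle, 33 mm across, 102 mm tall, standing loose at the back; a bystander.
- tape_roll_mid (a point): Middle of the loose roll of white tape, 54 mm across, 25 mm tall, on the left; a bystander.
Things that resemble listed ones, but are neither listed nor needed, are in the scene too. Of the things that look like the part that bears nut_centre, the smallest one is meant.

How it is judged:
By the outcome, as a careful person would: the job done as asked, in the order asked, and still so for the second after the job is handed in, with the robot touching nothing.
It also fails if it takes over 67 s, if anything falls off the work surface, if the arm or the gripper's body presses on something with over 40 N, if the wrist force passes 120 N, or if a joint passes its speed limit or range.

## Working session

There is one attempt and no reset: what is moved stays moved. The work goes in short steps, each a Python script; the robot and the scene stay as the last script left them, time stands still between calls to the robot, and variables do not carry over. Pictures are saved under pics/ and viewed, at most 10 in all, crops included, and the job is handed in when it is done.

```bash
ls; mkdir -p pics; python3 - <<'E'
from workcell import r,eoat,solver,state,cams
import cv2,numpy as np
for n in("scene","top"):
    p,d=cams.snapshot(n); np.savez(f"pics/{n}0.npz",p=p,d=d)
    cv2.imwrite(f"pics/{n}0.png",p[:,:,::-1]); c=cams.camera_info(n); print(n,c)
s=state();print(s['time'],s['ee_pos'],s['orientation'],s['finger_gap'],s['force'])
E
```

```text
pics
scene {'fx': 437.0435637422544, 'fy': 437.0435637422544, 'cx': 288.5921049108462, 'cy': 209.3990698229527, 'distortion': array([-0.04708912,  0.        ,  0.        ,  0.        ,  0.        ]), 'world_to_cam': array([[-0.90492272, -0.42509967, -0.02012796,  0.62973605],
       [ 0.30031009, -0.67136099,  0.67756053, -0.04882311],
       [-0.30154388,  0.60709529,  0.73519154, -1.21901461],
       [ 0.        ,  0.        ,  0.        ,  1.        ]])}
top {'fx': 439.3717650173083, 'fy': 439.3717650173083, 'cx': 277.69848537235623, 'cy': 213.25932700493945, 'distortion': array([-0.12820309,  0.        ,  0.        ,  0.        ,  0.        ]), 'world_to_cam': array([[ 0.00961515, -0.99982095, -0.01629799,  0.26489466],
       [ 0.9851568 ,  0.00667808,  0.17152689, -0.59232046],
       [-0.17138734, -0.01770534,  0.98504462, -1.16795838],
       [ 0.        ,  0.        ,  0.        ,  1.        ]])}
0.1 [0.18509582 0.59676202 0.21415543] [ 1.49853501e-01  9.88708107e-01 -4.39969187e-04 -1.21022893e-04] 1.0011181060886378 [-0.54646687 -0.43163858 -0.54147226]
```

View pics/top0.png

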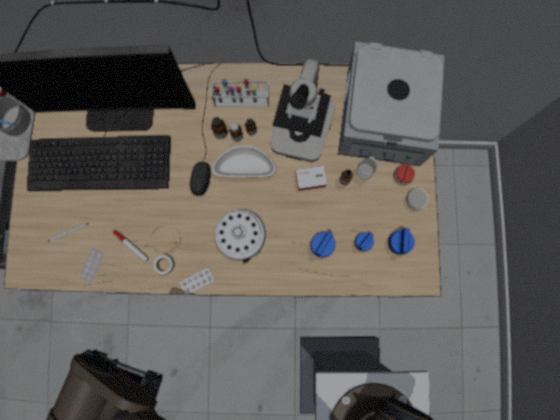

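View pics/scene0.png

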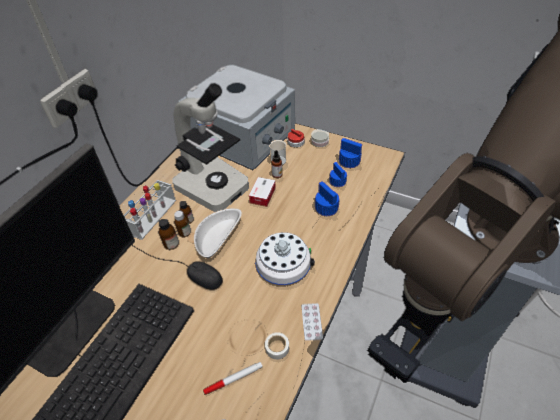

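Top view: three blue wing nuts at (322,244), (365,242) and (401,241). The one at (365,242) looks smallest, so it should be the one meant. The centrifuge is at (240,234). I'll measure sizes next and confirm in a crop.

```bash
cat > h.py <<'E'
import numpy as np,cv2
from workcell import r,eoat,solver,state,cams,sign_off
def K(n):
    c=cams.camera_info(n); return np.array([[c['fx'],0,c['cx']],[0,c['fy'],c['cy']],[0,0,1]]),np.array(c['distortion']),np.array(c['world_to_cam'])
def rays(n,uv):
    k,d,T=K(n); q=cv2.undistortPoints(np.float64(uv).reshape(-1,1,2),k,d)[:,0]
    v=np.c_[q[:,0],-q[:,1],-np.ones(len(q))]; return -T[:3,:3].T@T[:3,3], v@T[:3,:3], v
def on_plane(n,uv,z):
    o,w,_=rays(n,uv); return o+w*((z-o[2])/w[:,2])[:,None]
def cloud(n,dep):
    vv,uu=np.mgrid[:420,:560]; o,w,_=rays(n,np.c_[uu.ravel(),vv.ravel()])
    P=o+w*dep.reshape(-1,1); P[dep.ravel()==0]=np.nan; return P.reshape(420,560,3)
def blue(p):
    h=cv2.cvtColor(p,cv2.COLOR_RGB2HSV); return cv2.inRange(h,(105,130,40),(130,255,255))
E
python3 - <<'E'
from h import *
ims=[]
for n in("top","scene"):
    f=np.load(f"pics/{n}0.npz");p,d=f['p'],f['d'];P=cloud(n,d)
    nc,l,st,ce=cv2.connectedComponentsWithStats(blue(p))
    for i in range(1,nc):
        if st[i,4]<80: continue
        Q=P[l==i];Q=Q[np.isfinite(Q[:,0])];zt=np.percentile(Q[:,2],98);W=Q[Q[:,2]>zt-.006]
        a=cv2.fitEllipse(cv2.findContours((l==i).astype('u1'),0,1)[0][0])
        print(n,ce[i].round(1),st[i],'zt',zt.round(4),'ext',np.ptp(Q,0).round(3),'Wmean',W.mean(0).round(4),len(W),'c',a[1])
        m=W[:,:2].mean(0);u,s,v=np.linalg.svd(W[:,:2]-m);t=(W[:,:2]-m)@v.T
        print('   dir',np.degrees(np.arctan2(v[0,1],v[0,0])).round(1),'len',np.ptp(t,0).round(4))
    # disc
    g=on_plane(n,[[240,234] if n=='top' else [283,252]],.06)[0]
    m=(np.hypot(P[...,0]-g[0],P[...,1]-g[1])<.09)
    for lo,hi in((.055,.066),(.068,.08),(.08,.095)):
        k=m&(P[...,2]>lo)&(P[...,2]<hi);Q=P[k]
        if len(Q)>2:print(n,'disc',lo,len(Q),Q.mean(0).round(4),((Q.min(0)+Q.max(0))/2).round(4),np.ptp(Q,0).round(4))
    b=(325,215,100,50) if n=='top' else (305,130,80,60)
    x,y,w,h=(295,205,140,70) if n=='top' else (240,120,150,170)
    ims.append(cv2.resize(p[y:y+h,x:x+w],None,fx=560/w if n=='top' else 2,fy=560/w if n=='top' else 2,interpolation=2))
H=600;c=np.zeros((600,800,3),'u1')
a=cv2.resize(ims[0],(480,240));c[:240,:480]=a;c[:340,490:790]=ims[1]
t=np.load("pics/top0.npz")['p'][200:270,205:275];c[245:595,:350]=cv2.resize(t,(350,350),interpolation=2)
cv2.imwrite("pics/crop.png",c[:,:,::-1])
E
```

```text
top [401.2 241.3] [389 229  25  25 467] zt 0.0838 ext [0.066 0.066 0.069] Wmean [ 0.5131 -0.0784  0.0811] 105 c (22.740671157836914, 24.514892578125)
   dir 175.4 len [0.0635 0.0161]
top [322.7 244. ] [311 232  24  25 455] zt 0.0836 ext [0.065 0.064 0.049] Wmean [0.5045 0.1448 0.0805] 119 c (22.38823699951172, 24.18587303161621)
   dir 150.2 len [0.0662 0.0157]
top [363.9 241.1] [355 233  18  18 248] zt 0.0636 ext [0.049 0.048 0.046] Wmean [0.5124 0.0276 0.0608] 63 c (16.172168731689453, 17.797861099243164)
   dir 140.6 len [0.0468 0.0118]
top disc 0.055 1265 [0.5331 0.3785 0.0602] [0.534  0.3787 0.0604] [0.1175 0.1167 0.0107]
top disc 0.068 92 [0.5337 0.3778 0.0745] [0.5341 0.3784 0.0741] [0.039  0.0363 0.0114]
top disc 0.08 78 [0.5331 0.3784 0.0849] [0.5318 0.3815 0.0855] [0.0301 0.0331 0.0108]
scene [349.6 153.1] [339 138  23  30 509] zt 0.0808 ext [0.068 0.046 0.084] Wmean [ 0.5134 -0.0752  0.0787] 70 c (21.842761993408203, 28.99437713623047)
   dir 176.1 len [0.0667 0.0172]
scene [337.5 175.6] [330 162  17  25 286] zt 0.0615 ext [0.049 0.048 0.062] Wmean [0.5143 0.0299 0.0593] 49 c (15.830896377563477, 22.618314743041992)
   dir 139.1 len [0.053  0.0137]
scene [326.2 200.2] [315 182  24  34 574] zt 0.0813 ext [0.068 0.06  0.081] Wmean [0.5043 0.1479 0.079 ] 95 c (22.6772403717041, 32.15694808959961)
   dir 149.6 len [0.0662 0.0167]
scene disc 0.055 1228 [0.5318 0.3838 0.0592] [0.5338 0.3785 0.0604] [0.12   0.1199 0.0109]
scene disc 0.068 100 [0.531  0.3842 0.0746] [0.534  0.3796 0.0741] [0.0401 0.0436 0.0113]
scene disc 0.08 69 [0.5327 0.3819 0.0845] [0.5339 0.3845 0.084 ] [0.0287 0.0303 0.008 ]
```

View pics/crop.png

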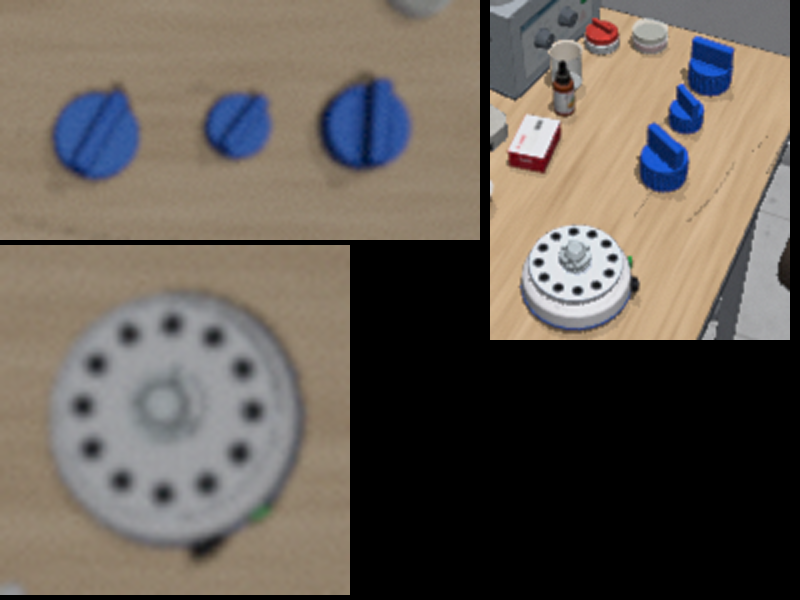

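Confirmed: the small nut in the middle at top (365,242) is the one meant. Its top is about 62 mm high and it's about 50 mm across; the other two are about 82 mm and 66 mm. It stands at about (0.513, 0.029) with the wing at 140°. The seat is at about (0.534, 0.379), and the disc is at z≈0.060. I'll grasp it now.

```bash
cat >> h.py <<'E'
from scipy.spatial.transform import Rotation as Ro
def Q(deg):
    c,s=np.cos(np.radians(deg)),np.sin(np.radians(deg)); return Ro.from_matrix(np.array([[-s,c,0],[c,s,0],[0,0,-1.]])).as_quat()
def st(tag=''):
    s=state(); y=Ro.from_quat(s['orientation']).as_matrix()[:,1]
    print(tag,'t%.2f'%s['time'],'p',np.round(s['ee_pos'],4),'yaw %.1f'%np.degrees(np.arctan2(y[1],y[0])),'F',np.round(s['force'],2),'M',np.round(s['moment'],3),'gap %.3f'%s['finger_gap'],'g %.1f'%s['grip_force'],'j6 %.2f'%s['qpos'][5]); return s
E
python3 - <<'E'
from h import *
c=np.array([.5133,.0288])
r.goto([*c,.13],Q(50)); st('above')
eoat.gripper_to(.5)
r.move_linear([*c,.0375]); st('down')
eoat.gripper_to(0,15); st('grip')
r.move_linear([*c,.06],feed=.05);r.wait(.2); st('lift')
p,d=cams.snapshot('scene');cv2.imwrite('pics/g.png',cv2.resize(p[80:260,220:420],(800,720),interpolation=2)[60:660,:,::-1])
E
```

```text
above t2.46 p [0.5134 0.0294 0.1301] yaw 50.1 F [ 0.3  0.4 -0.3] M [-0.035  0.032 -0.023] gap 1.000 g 0.0 j6 -0.94
down t4.17 p [0.5136 0.0288 0.038 ] yaw 50.0 F [-0.45 -0.45 -0.18] M [-0.067 -0.003 -0.013] gap 0.494 g 0.0 j6 -0.95
grip t4.83 p [0.5133 0.0288 0.0376] yaw 50.0 F [-0.8  -0.52  2.55] M [-0.094  0.109  0.052] gap 0.128 g 15.0 j6 -0.95
lift t5.63 p [0.5132 0.0288 0.0598] yaw 50.0 F [-0.42 -0.04 -0.65] M [-0.002 -0.004 -0.002] gap 0.129 g 15.0 j6 -0.95
```

View pics/g.png

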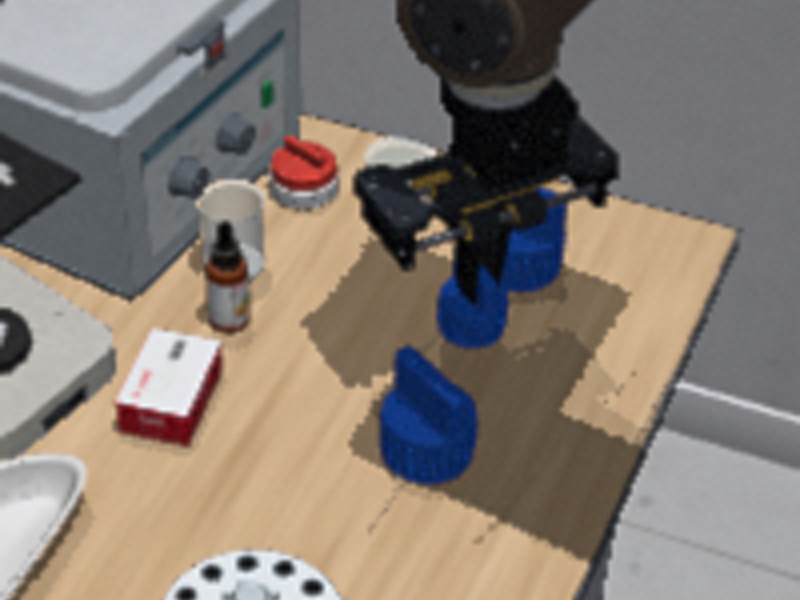

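Held level: gap 12.2 mm, so rim = TCP − 37.6 mm. Now I'll move over the spindle and lower until contact.

```bash
python3 - <<'E'
from h import *
c=np.array([.534,.379])
p=state()['ee_pos'];r.move_linear([p[0],p[1],.165])
r.goto([*c,.165],Q(50)); r.move_linear([*c,.125],feed=.1); r.wait(.3)
s=st('above'); F0=s['force']
z=.119
while z>.103:
    r.move_linear([*c,z],feed=.03)
    s=st('rim %.1f'%(1e3*(z-.0976))); f=s['force']-F0
    if f[2]>2.5 or np.hypot(f[0],f[1])>4: break
    z-=.0015
E
```

```text
above t8.70 p [0.5341 0.3791 0.1255] yaw 50.0 F [ 0.3   1.23 -1.08] M [0.009 0.045 0.011] gap 0.127 g 15.0 j6 -0.36
rim 21.4 t9.05 p [0.5339 0.3789 0.1187] yaw 50.0 F [ 0.11 -0.31 -0.78] M [-0.087  0.037 -0.009] gap 0.123 g 15.0 j6 -0.36
rim 19.9 t9.30 p [0.534  0.379  0.1174] yaw 50.0 F [-0.35  0.71 -0.84] M [-0.047  0.003 -0.006] gap 0.127 g 15.0 j6 -0.36
rim 18.4 t9.55 p [0.534  0.379  0.1159] yaw 50.0 F [-1.36  0.08  0.14] M [-0.013 -0.021  0.024] gap 0.125 g 15.0 j6 -0.36
rim 16.9 t9.80 p [0.5337 0.3789 0.1143] yaw 50.0 F [-1.64 -0.1  -1.17] M [-0.074  0.182 -0.005] gap 0.124 g 15.0 j6 -0.36
rim 15.4 t10.05 p [0.5336 0.379  0.1129] yaw 50.0 F [-2.77 -0.3   0.25] M [0.011 0.71  0.057] gap 0.128 g 15.0 j6 -0.36
rim 13.9 t10.30 p [0.5341 0.3791 0.1121] yaw 50.0 F [-2.96  0.23  7.03] M [-0.295  0.817 -0.011] gap 0.125 g 15.0 j6 -0.36
```

Contact at rim ≈14 mm, with a small side push toward −x. I'll release briefly so the nut levels itself, then regrip lightly and check.

```bash
python3 - <<'E'
from h import *
eoat.gripper_to(.2); r.wait(.3); s=st('open')
for n in('scene','top'):
    p,d=cams.snapshot(n);P=cloud(n,d)
    m=(blue(p)>0)&(np.hypot(P[...,0]-.534,P[...,1]-.379)<.06);W=P[m];print(n,len(W),W.max(0).round(4),W.min(0).round(4),W.mean(0).round(4), np.percentile(W[:,2],[80,95]).round(4))
    if n=='scene':
        cv2.imwrite('pics/s1.png',cv2.resize(p[185:305,210:370],(800,600),interpolation=2)[:,:,::-1])
E
```

```text
open t11.01 p [0.534  0.379  0.1114] yaw 50.0 F [ 0.25  0.77 -0.36] M [ 0.04   0.054 -0.072] gap 0.202 g 0.1 j6 -0.36
scene 352 [0.5615 0.4066 0.1371] [0.5098 0.3294 0.0603] [0.5294 0.3919 0.1053] [0.1199 0.1341]Traceback (most recent call last):
  File "<stdin>", line 5, in <module>
    return umr_maximum(a, axis, None, out, keepdims, initial, where)
ValueError: zero-size array to reduction operation maximum which has no identity
```

View pics/s1.png

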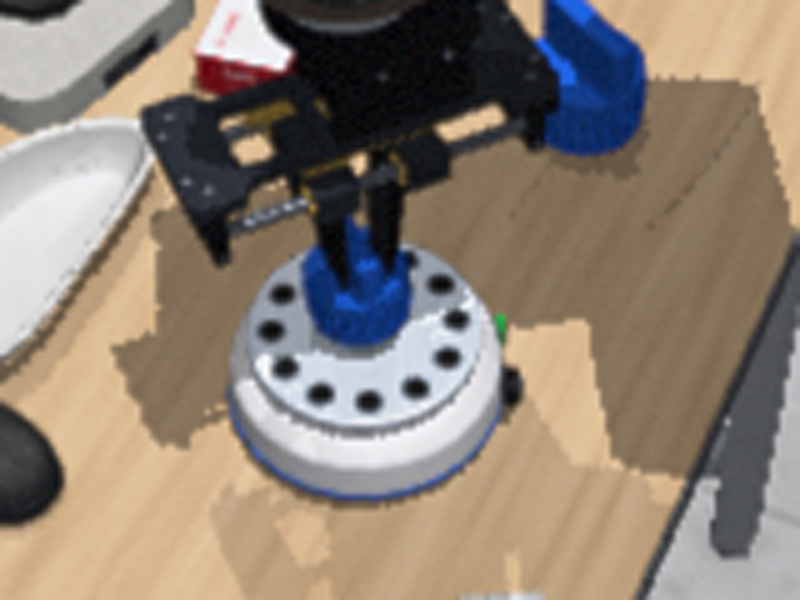

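```bash
cat >> h.py <<'E'
DISC=.0976
def favg(n=4):
    a=[]
    for _ in range(n):
        s=state(); a.append(np.r_[s['force'],s['moment'],s['ee_pos']]); r.wait(.03)
    return np.mean(a,0)
def yawnow():
    y=Ro.from_quat(state()['orientation']).as_matrix()[:,1]; return np.degrees(np.arctan2(y[1],y[0]))
E
python3 - <<'E'
from h import *
import json
c=np.array([.534,.379]); z=.1115
eoat.gripper_to(0,10); st('grip')
f=favg(); print(f.round(2))
yaw=50; c+=np.clip(.00025*f[:2],-.0008,.0008)
for i in range(22):
    yaw+=2.5; r.move_linear([*c,z+.0002],rot=Q(yaw),feed=.05) if 0 else None
    yaw+=2.5; z+=.000375
    r.move_linear([*c,z],rot=Q(yaw),feed=.05)
    f=favg(3)
    print('yaw %.0f rim %.1f t%.1f'%(yaw,1e3*(f[8]-DISC),state()['time']),'F',f[:3].round(1),'M',f[3:6].round(2),'act %.1f'%yawnow())
    c+=np.clip(.0002*f[:2],-.0005,.0005)
    if f[2]>4: z+=.0003*min(f[2]-3,3)
    k=0
    while f[2]<.8 and k<4 and z>DISC+.0062:
        z-=.001 if k else .0007; r.move_linear([*c,z],feed=.03); f=favg(3); k+=1
    if k: print('   lowered',k,'rim %.1f'%(1e3*(f[8]-DISC)),'F',f[:3].round(1))
    if f[8]-DISC<.0095 or abs(f[5])>.3 or f[2]>15: break
    if state()['time']>24: break
json.dump(dict(c=list(c),z=z,yaw=yaw),open('s.json','w')); st('end')
E
```

```text
grip t11.41 p [0.534  0.3791 0.1116] yaw 50.0 F [-0.58  0.35  2.05] M [-0.053  0.199 -0.006] gap 0.125 g 10.0 j6 -0.36
[-0.91  0.51  2.12 -0.02  0.18  0.02  0.53  0.38  0.11]
yaw 55 rim 14.4 t11.9 F [-0.4 -0.1  2.5] M [-0.08  0.09  0.02] act 54.9
yaw 60 rim 14.5 t12.2 F [-0.  -0.2  0.6] M [0.02 0.12 0.03] act 59.8
   lowered 1 rim 14.2 F [-2.2  0.3  4.4]
yaw 65 rim 14.0 t12.9 F [-1.1  0.4  0.6] M [0.03 0.3  0.02] act 64.9
   lowered 1 rim 13.8 F [-0.9 -1.2  3.2]
yaw 70 rim 13.8 t13.6 F [-2.  -1.2  1.3] M [-0.19  0.44  0.03] act 69.9
yaw 75 rim 14.2 t14.0 F [-0.3 -1.1 -1.1] M [-0.11  0.17  0.02] act 74.8
   lowered 4 rim 10.5 F [-2.6 -0.7 -1.5]
yaw 80 rim 11.3 t15.7 F [ 0.2 -0.4 -0.6] M [-0.11  0.    0.01] act 79.9
   lowered 2 rim 9.9 F [-1.2 -0.7  4.8]
yaw 85 rim 10.1 t16.8 F [-0.5 -1.6  4.7] M [-0.2   0.02  0.01] act 85.0
yaw 90 rim 10.7 t17.1 F [-0.9  0.5  3.3] M [0.11 0.05 0.02] act 89.9
yaw 95 rim 11.0 t17.5 F [-0.4 -0.   3.5] M [ 0.08  0.08 -0.01] act 94.8
yaw 100 rim 11.4 t17.8 F [-0.3  0.2  3.6] M [0.1  0.   0.03] act 99.8
yaw 105 rim 11.8 t18.2 F [0.4 0.1 3. ] M [-0.   -0.08
[... 366 characters left out ...]
  -0.01] act 129.8
yaw 135 rim 14.0 t20.3 F [-0.  -0.3  3.8] M [ 0.07  0.06 -0.01] act 134.8
yaw 140 rim 14.4 t20.6 F [-0.  -0.4  3.7] M [ 0.13  0.09 -0.01] act 139.8
yaw 145 rim 14.4 t21.0 F [-1.2  0.2  1.2] M [0.15 0.26 0.03] act 144.8
yaw 150 rim 14.9 t21.3 F [-0.3 -0.3 -1. ] M [ 0.08  0.04 -0.01] act 149.8
   lowered 2 rim 13.6 F [ 0.5 -0.1  1. ]
yaw 155 rim 13.8 t22.4 F [ 0.9 -0.7  0.3] M [-0.04 -0.13  0.  ] act 154.9
   lowered 1 rim 13.3 F [-0.2 -1.   3.3]
yaw 160 rim 13.2 t23.1 F [ 0.8 -0.2 -0.4] M [-0.04 -0.06  0.  ] act 159.9
   lowered 4 rim 9.6 F [ 1.1 -2.6 -1.5]
end t24.49 p [0.5325 0.3774 0.1072] yaw 160.0 F [ 0.48 -3.11 -1.46] M [-0.621 -0.135  0.042] gap 0.123 g 10.0 j6 -2.28
```

The nut came off a ledge at 75°, climbed the ramp from 80° to 145°, and lost support at 160°, which fits the thread start. I'll lower straight down there without turning.

```bash
python3 - <<'E'
from h import *
import json
S=json.load(open('s.json'));c=np.array(S['c']);z=S['z'];yaw=S['yaw'];print(c,z)
for i in range(7):
    f=favg(3); print('rim cmd %.1f act %.1f'%(1e3*(z-DISC),1e3*(f[8]-DISC)),'t%.1f'%state()['time'],'F',f[:3].round(1),'M',f[3:6].round(2))
    if f[2]>2.5 : break
    c+=np.clip(.0002*f[:2],-.0005,.0005); z-=.0007
    r.move_linear([*c,z],feed=.03)
json.dump(dict(c=list(c),z=z,yaw=yaw),open('s.json','w'))
p,d=cams.snapshot('scene');cv2.imwrite('pics/s2.png',cv2.resize(p[185:305,210:370],(800,600),interpolation=2)[:,:,::-1])
P=cloud('scene',d);n=P[(blue(p)>0)&(np.hypot(P[...,0]-.534,P[...,1]-.379)<.04)];print(len(n),np.percentile(n[:,2],[2,50,98]).round(4))
E
```

```text
[0.53263414 0.37749453] 0.10737176922224329
rim cmd 9.8 act 9.6 t24.6 F [ 0.6 -3.4 -1.2] M [-0.64 -0.1   0.05]
rim cmd 9.1 act 9.1 t24.9 F [ 0.4 -1.4 -1.1] M [-0.22  0.01  0.02]
rim cmd 8.4 act 8.4 t25.3 F [-0.1  0.4 -0.7] M [ 0.07  0.11 -0.02]
rim cmd 7.7 act 7.7 t25.6 F [ 0.3  0.1 -0.3] M [ 0.09  0.07 -0.01]
rim cmd 7.0 act 7.2 t26.0 F [-1.  -0.5  2. ] M [0.09 0.19 0.  ]
rim cmd 6.3 act 6.8 t26.3 F [-0.8 -0.4  5.7] M [0.05 0.26 0.03]
355 [0.0723 0.0989 0.1286]
```

View pics/s2.png

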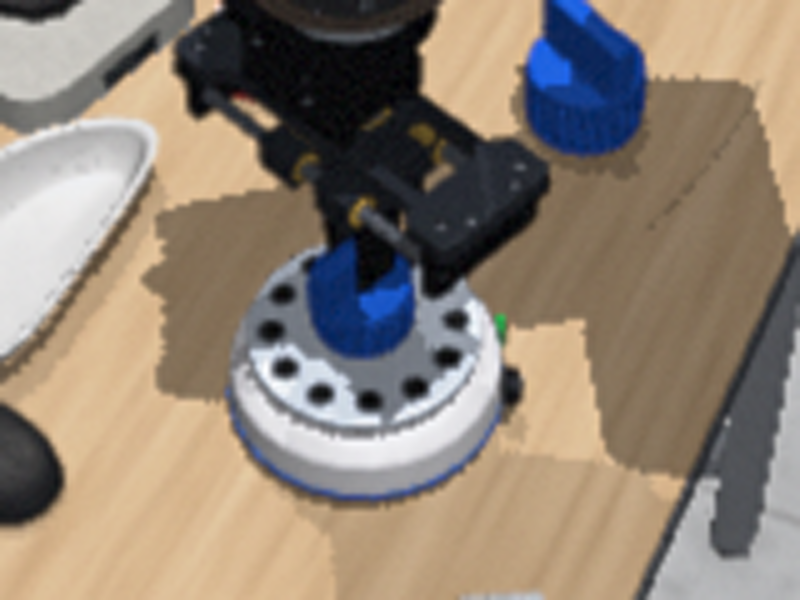

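The rim is down to about 7 mm with support, and the disc holes haven't moved, so the nut is in the thread. Now forward, following the helix.

```bash
python3 - <<'E'
from h import *
import json
S=json.load(open('s.json'));c=np.array(S['c']);z=S['z']+.0004;y0=yaw=S['yaw']
while yaw>y0-130:
    st_=5 if yaw>y0-85 else 3
    yaw-=st_; z-=st_*.000075
    r.move_linear([*c,z],rot=Q(yaw),feed=.05)
    f=favg(3)
    print('yaw %.0f (%.0f) rim %.1f t%.1f'%(yaw,y0-yaw,1e3*(f[8]-DISC),state()['time']),'F',f[:3].round(1),'M',f[3:6].round(2),'act %.1f'%yawnow(),'gap %.3f'%state()['finger_gap'])
    c+=np.clip(.0002*f[:2],-.0005,.0005)
    if f[2]>3: z+=.0002*min(f[2]-2,4)
    if f[2]<-3: z-=.0002*min(-f[2]-2,4)
    if abs(f[5])>.12 or abs(f[2])>15: break
json.dump(dict(c=list(c),z=z,yaw=yaw,y0=y0),open('s.json','w')); st('end')
E
```

```text
yaw 155 (5) rim 6.6 t26.7 F [2.1 0.1 2.8] M [ 0.11 -0.4  -0.05] act 155.1 gap 0.123
yaw 150 (10) rim 6.0 t27.1 F [ 3.4 -1.1  2.9] M [ 0.01 -0.53 -0.06] act 150.2 gap 0.127
yaw 145 (15) rim 5.6 t27.4 F [ 2.1 -0.6  2.9] M [-0.04 -0.46 -0.05] act 145.2 gap 0.126
yaw 140 (20) rim 5.2 t27.8 F [ 1.1 -0.4  3.7] M [-0.02 -0.2  -0.06] act 140.2 gap 0.124
yaw 135 (25) rim 4.9 t28.1 F [ 1.4 -0.6  1.8] M [-0.01 -0.03 -0.04] act 135.2 gap 0.128
yaw 130 (30) rim 4.5 t28.5 F [-0.8  0.1  0.8] M [ 0.11  0.22 -0.03] act 130.2 gap 0.127
yaw 125 (35) rim 4.2 t28.8 F [-1.4  0.5  0.4] M [ 0.06  0.39 -0.05] act 125.2 gap 0.126
yaw 120 (40) rim 4.0 t29.2 F [-1.6  0.5  0.2] M [ 0.26  0.39 -0.01] act 120.2 gap 0.125
yaw 115 (45) rim 3.7 t29.5 F [-1.3  0.3 -0.4] M [ 0.24  0.29 -0.01] act 115.2 gap 0.126
yaw 110 (50) rim 3.3 t29.9 F [-0.2  0.4 -0.5] M [ 0.12  0.12 -0.02] act 110.2 gap 0.125
yaw 105 (55) rim 2.9 t30.2 F [-0.8 -0.2 -0.6] M [ 0.07  0.05 -0.03] act 105.2 gap 0.123
yaw 100 (60) rim 2.6 t30.6 F [-0.1 -0.5 -0.3] M [0.05 0.03 0.01] act 100.2 gap 0.125
yaw 95 (65) rim 2.2 t30.9 F [-0.7  0.6  0.1] M [ 0.
[... 1002 characters left out ...]
[-1.   1.   2.4] M [ 0.05  0.13 -0.  ] act 51.1 gap 0.128
yaw 48 (112) rim -0.7 t35.5 F [-0.7  1.3  2.7] M [ 0.01  0.11 -0.06] act 48.1 gap 0.123
yaw 45 (115) rim -0.9 t35.8 F [-0.8  0.7  2.2] M [-0.01  0.04 -0.01] act 45.1 gap 0.129
yaw 42 (118) rim -1.1 t36.2 F [-0.4  1.6  2.8] M [ 0.    0.01 -0.06] act 42.1 gap 0.124
yaw 39 (121) rim -1.3 t36.5 F [-0.7  0.7  3.2] M [ 0.06 -0.04 -0.04] act 39.1 gap 0.127
yaw 36 (124) rim -1.3 t36.9 F [-0.2  1.6  3.2] M [ 0.06  0.   -0.07] act 36.1 gap 0.126
yaw 33 (127) rim -1.3 t37.2 F [-0.1 -0.   3.5] M [0.   0.05 0.15] act 33.1 gap 0.127
end t37.24 p [0.5319 0.3792 0.0963] yaw 33.1 F [-0.39  0.93  4.24] M [-0.028  0.04   0.133] gap 0.127 g 10.0 j6 -0.06
```

```bash
python3 - <<'E'
from h import *
import json
S=json.load(open('s.json'));c=np.array(S['c']);z=S['z'];yaw=S['yaw']
f=favg(8);print('now',f.round(3))
for i in range(3):
    yaw-=3; r.move_linear([*c,z],rot=Q(yaw),feed=.05); f=favg(6)
    print('yaw %.0f rim %.1f t%.1f'%(yaw,1e3*(f[8]-DISC),state()['time']),'F',f[:3].round(1),'M',f[3:6].round(2),'act %.1f'%yawnow(),'gap %.3f'%state()['finger_gap'])
    if abs(f[5])>.2: break
json.dump(dict(c=list(c),z=z,yaw=yaw),open('s.json','w'))
p,d=cams.snapshot('scene');cv2.imwrite('pics/s3.png',cv2.resize(p[185:305,210:370],(800,600),interpolation=2)[:,:,::-1])
E
```

```text
now [-0.382  0.331  3.573 -0.042  0.069  0.162  0.532  0.379  0.096]
yaw 30 rim -1.3 t38.0 F [ 0.5  0.7 -0.2] M [ 0.09 -0.09  0.25] act 30.1 gap 0.131
```

View pics/s3.png

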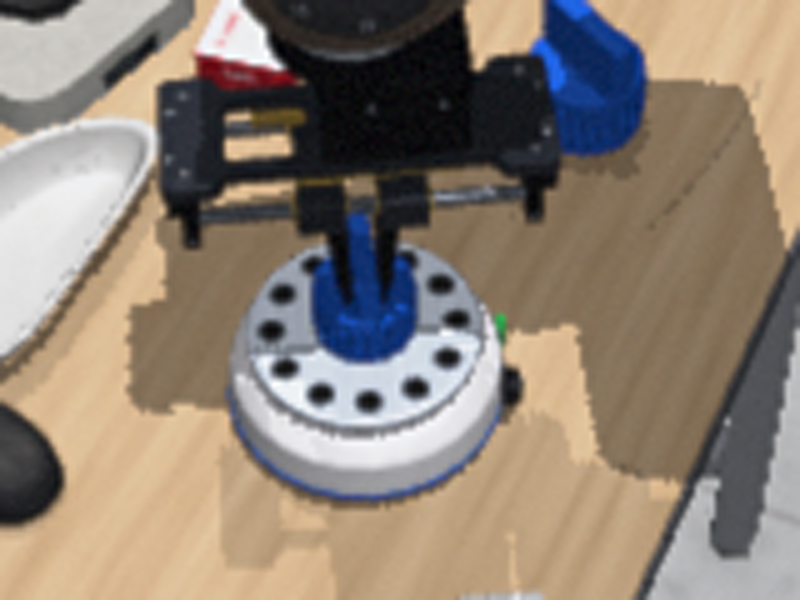

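The torque is rising (0.25 N·m, below the brake's 0.5), the rim is down on the disc, and the holes are where they were, so it's seated. I'll let go, retreat and check.

```bash
python3 - <<'E'
from h import *
eoat.gripper_to(.45); p=state()['ee_pos']; r.move_linear([p[0],p[1],.2],feed=.12)
r.goto([.42,.30,.32],Q(50)); st('clear')
ims=[]
for n in('scene','top'):
    p,d=cams.snapshot(n);P=cloud(n,d)
    m=(blue(p)>0)&(np.hypot(P[...,0]-.534,P[...,1]-.379)<.04);W=P[m]
    if len(W):print(n,len(W),np.percentile(W[:,2],[2,50,98]).round(4),((W.max(0)+W.min(0))/2).round(4)); T=W[W[:,2]>.115]; print(len(T),np.median(T,0) if len(T) else '')
    o=np.load(f'pics/{n}0.npz')['p']
    x,y,w,h=(240,205,90,85) if n=='scene' else (205,200,72,68)
    for a in(o,p): ims.append(cv2.resize(a[y:y+h,x:x+w],(400,300),interpolation=2))
cv2.imwrite('pics/f.png',np.vstack([np.hstack(ims[:2]),np.hstack(ims[2:])])[:,:,::-1])
E
```

```text
clear t40.50 p [0.4205 0.3002 0.3192] yaw 49.9 F [ 0.7  -0.26 -0.13] M [-0.039  0.029 -0.019] gap 0.449 g 0.0 j6 -0.38
scene 420 [0.0676 0.092  0.1214] [0.533  0.3786 0.0938]
81 [0.53211875 0.38080024 0.11937387]
top 63 [0.0901 0.1013 0.1241] [0.5439 0.3682 0.1081]
28 [0.54381928 0.36170897 0.1209676 ]
```

View pics/f.png

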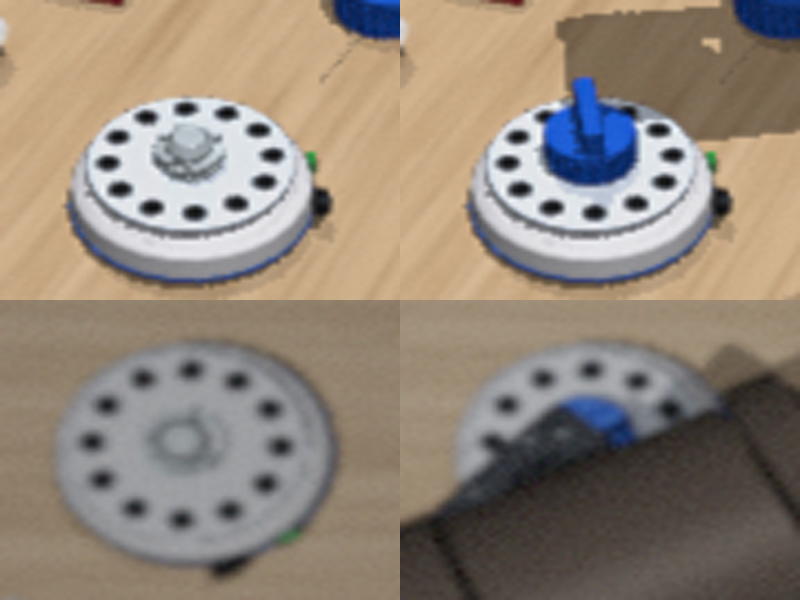

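The before and after crops (left and right, nut at (590,150) in the upper right) show the nut level on the disc. The wing top is at 0.121 m, as it should be when seated (60 + 61 mm), and the disc holes are unchanged.

```bash
python3 -c "
from h import *
print(sign_off())"
```

```text
the job is handed in; nothing more can be done
None
```

The blue wing nut is threaded on, sits level and fully down on the rotor disc, and has been let go; the rotor shows no turn, I saw no sign of other items being disturbed, and the job was handed in at about 41 s of the 67 s allowed.

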